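# Tip used control vials into the discard bin

### The arm

A 6-joint arm with a two-finger parallel gripper is mounted at the origin on a cart in front of the work surface, level with it; the furniture and walls round the work are solid. World frame = base frame: x ahead of the robot, y to its left, z up, the work surface at z = 0. Lengths are in m, angles in rad, forces in N, time in s.
With the tool pointing down it reaches from about 0.35 to 0.85 m from the base axis. Payload 8.1 kg.
Tool frame: the origin (TCP) lies at the very end of the fingers, on their centre line; the grasp point (between the pads) lies 19 mm behind it; z points along the fingers, y is the line along which they close (so a half turn about z gives the same grasp; the last joint's range is limited). The gripper opens to 93 mm and grips with 3 to 60 N. Pads are 15 mm wide; open, the fingers measure 128 mm over their backs; the gripper's body (75 mm by 188 mm) begins 65 mm behind the grasp point.
Start: joints at [1.257, 0.13, 1.488, -0, 1.523, -0.085], TCP at [0.136, 0.584, 0.181] pointing down, gripper open.
Joint ranges: [-2.96, 2.96], [-0.89, 2.26], [0.02, 2.5], [-1.34, 4.48], [0, 2.73], [-2.66, 2.66]. Speed limits (rad/s): [2.39, 2.39, 2.79, 3.14, 3.14, 3.14].

### API

Orientations are given as a unit quaternion [x, y, z, w].
In Python, from bench import ctrl gives the robot as it stands. The module is installed in compiled form; this text tells all that it offers.
- The arm moves only by the tool arm_command, never from a script. Its argument "moves" is a list of rows, each a list of 7 numbers: the shift along the tool's x, y, z in units of 300 mm (1.0 is 300 mm), then the turn, a rotation vector about the tool's x, y, z in units of 45 degrees (1.0 is 45 degrees), then the finger opening in mm, from 0 to 93. A call has 1 to 12 rows; each row is the pose to reach, as a shift and turn from the pose commanded when the call began, along the tool's axes at that moment; what a row does not reach only later rows make up. A row lasts 1/12 s, in which the tool goes at most 41.7 mm and 7.16 degrees, less where a joint would pass 70% of its speed; a pose out of reach is approached as far as the arm can. A call with a number of a shift or a turn outside -1 to 1 is refused whole. A call with a gripper value outside its range is refused whole. The fingers move at their own pace and stop on an object; the grip force is fixed at half the most. Time passes only in rows, so rows that repeat a pose let the fingers close. It gives the time, the measured TCP pose, the force, the opening and the grip force at its end, in the units of the state.
- ctrl.read_state(): the state, without advancing time (a new reading comes with each control period).
- ctrl.camera(name): name is "scene" or "top" or "wrist"; returns a dict with "image" (384x512x3 uint8, red, green, blue), "range_z" (384x512 float32, m along the optical axis (not along the pixel's ray), 0 where there is no reading), "mtx" (3x3 intrinsics, pixels), "k1" (the pictures are not rectified: a ray, as slopes to the right and down, at radius r is drawn at 1 + k1 r^2 times it, then the intrinsics apply), "eye" and "rotation" of the camera in the world. Camera axes: x right, y up, looking along -z (the intrinsics and any distortion apply to the point x, -y, -z); pixel columns grow to the right and rows downward; lengths in m; the calibration is good to about 2 mm. A picture is of the moment at which its call begins.
- ctrl.close_job(): hands the job in; it is judged then, once.
The state is a dict: "clock": time; "qpos": joint angles; "dq": joint speeds; "joint_torque": joint torques, N m; "tcp_pos": TCP position; "eef_rot": TCP orientation; "wrist_force": force on the tool from outside, world axes, zero at the start; "torque": the same for the moment, N m; "finger_gap": finger opening in m; "gripper_force": force on a finger pad.
Only numpy, scipy, OpenCV 4.12 (cv2) and the standard library are available. Lean on these libraries where they do the work, as an engineer would, in place of code of your own. Each camera call takes 0.05 s, during which the arm holds its last target. There are 200 camera calls.

### The job

The two used control vials lie in the small open-ended metal tray. Pick the tray up by its black handle with the vials still in it, tip both vials off its open end into the square bin (not the round bowl), and set the empty tray back down flat on the worktop. Do not take hold of the vials themselves.

Things in the scene. Friction and masses are not known exactly. Their poses are not given: they have to be found in the camera images.
- tray: Metal tray 110 (x) x 96 (y) mm, 0.13 kg; floor and walls 3 mm thick; walls 22 mm high on 3 sides; +x end open, no lip (pour edge, x=+55 mm). Black handle block at the -x end, 14 mm thick in y, x=-102 to -58, z=10 to 56 mm: pinch across y from above. Origin: centre of underside, z up. The vials lie loose on its floor; they start to slide at a tilt of 26 to 37 degrees: tip further.
- bin: Open square white plastic bin, 150 x 150 mm outside (156 over the rim), 65 mm high, walls and floor 4 mm thick; loose, 0.6 kg. Origin: centre of the underside; z up, x and y along its sides. The other container near by, a round metal bowl (116 mm across, 50 mm high), is not to be used.
- vial_0: Capped control vial with a red cap, 20 mm across and 54 mm long, 25 g, lying in the tray roughly along the tray's x. It slides rather than rolls. Origin: centre of its bottom end; its z axis runs along the vial toward the cap.
- vial_1: The same with a green cap, lying beside the first. Origin: centre of its bottom end; its z axis runs along the vial toward the cap.
Things that resemble listed ones, but are neither listed nor needed, are in the scene too. Leave any blue look-alike of the vial_0 alone.

How it is judged:
On the way, in this order (a step that is already met when the one before it is completed fails the run):
1. the tray is lifted clear of the worktop with both vials still in it (height (world z) of tray above 0.03 m and distance between each of vial_0, vial_1 and tray below 0.08 m), for 0.1 s.
2. both vials are in the square bin, slid off the tipped tray (x of vial_0 in the frame of bin between -0.073 and 0.073 m and y of vial_0 in the frame of bin between -0.073 and 0.073 m and z of each of vial_0, vial_1 in the frame of bin below 0.062 m and x of vial_1 in the frame of bin between -0.073 and 0.073 m and y of vial_1 in the frame of bin between -0.073 and 0.073 m), for 0.1 s.
At the end, for the whole second after the job is handed in: Both vials lie at rest inside the square bin, below its rim; the bin stands upright on the worktop; the empty tray stands flat (within 10 degrees and 12 mm) on the worktop, at rest (all of step 2 and height (world z) of bin between -0.015 and 0.015 m and angle between each of bin, tray's own z axis and vertical below 0.17 rad and height (world z) of tray between -0.015 and 0.012 m and linear speed of each of tray, vial_0, vial_1 below 0.03 m/s); the robot touches nothing.
It fails at once if the fingers take hold of a vial (more than 2 N) (contact force between the fingers and vial_0 above 2 N or contact force between the fingers and vial_1 above 2 N).
It also fails if it takes over 54 s, if anything falls off the work surface, if the arm or the gripper's body presses on something with over 40 N, if the wrist force passes 120 N, or if a joint passes its speed limit or range.

## Working session

There is one attempt and no reset: what is moved stays moved. The work goes in short steps, Python scripts to look and compute and a tool call to move; the robot and the scene stay as the last step left them, time stands still between calls to the robot, and variables do not carry over. Pictures are saved under pics/ and viewed, at most 10 in all, crops included, and the job is handed in when it is done.

Besides the shell and the picture viewer there is one more tool, called by a JSON object that holds its "op" and its "data", one argument or row to a line. arm_command: Moves the arm, as the interface text tells. Its arguments: {"type":"object","properties":{"moves":{"type":"array"}},"required":["moves"]}

```bash
mkdir -p pics
cat > h.py <<'E'
import numpy as np, cv2
from bench import ctrl
def shot(n,f):
    c=ctrl.camera(n); cv2.imwrite(f'pics/{f}.png',c['image'][:,:,::-1]); np.savez(f'{f}.npz',**c); return c
def world(c,u,v):
    K=c['mtx']; d=np.array([(u-K[0,2])/K[0,0],(v-K[1,2])/K[1,1]]); s=d.copy()
    for _ in range(20): s=d/(1+c['k1']*(s@s))
    z=float(np.median([k for k in c['range_z'][int(v)-1:int(v)+2,int(u)-1:int(u)+2].ravel() if k>0] or [0]))
    return c['eye']+c['rotation']@np.array([s[0]*z,-s[1]*z,-z])
E
python3 - <<'E'
from h import *
a=shot('top','t0');b=shot('scene','s0')
cv2.imwrite('pics/both.png',cv2.resize(np.hstack([a['image'],b['image']])[:,:,::-1],(800,300)))
s=ctrl.read_state();print(s['clock'],s['tcp_pos'],s['eef_rot'],s['finger_gap'],a['eye'],a['rotation'])
E
```

```text
0.1 [0.13588293 0.58382814 0.1799234 ] [ 1.14137118e-01  9.93464677e-01 -7.93674017e-04 -1.57040111e-04] 0.09328716545495762 [0.3125091  0.2169225  0.96223066] [ 0.05598242 -0.06049212 -0.70107147  0.7083117 ]
```

View pics/t0.png

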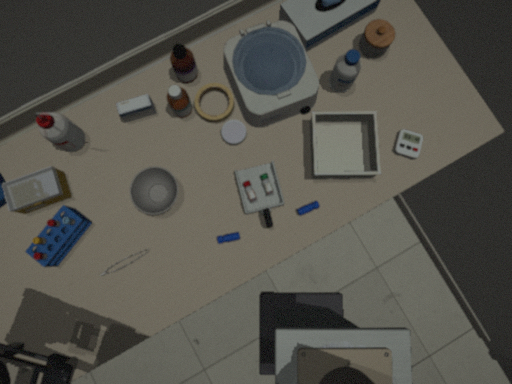

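View pics/s0.png

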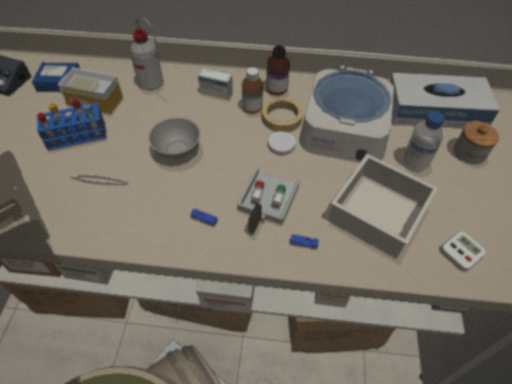

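The top view shows the tray near (258,188) with its handle at (267,217), the bin at (345,145) and the bowl at (154,191). I'll enlarge the tray and bin area next.

```bash
sed -i "s/c\['rotation'\]@/R.from_quat(c['rotation']).as_matrix()@/; s/^import numpy.*/&\nfrom scipy.spatial.transform import Rotation as R/" h.py
python3 - <<'E'
from h import *
c=dict(np.load('t0.npz'))
im=c['image'][100:240,220:390,::-1]; cv2.imwrite('pics/t0c.png',cv2.resize(im,None,fx=4.2,fy=4.2,interpolation=cv2.INTER_CUBIC))
for p in [(258,188),(267,217),(345,145),(265,210),(269,224),(154,191),(200,260)]: print(p,world(c,*p).round(3))
print(R.from_quat(c['rotation']).as_matrix().round(2))
E
```

```text
(258, 188) [0.485 0.201 0.003]
(267, 217) [0.408 0.181 0.057]
(345, 145) [ 0.597 -0.017  0.005]
(265, 210) [0.424 0.186 0.057]
(269, 224) [0.392 0.176 0.057]
(154, 191) [0.474 0.456 0.006]
(200, 260) [0.308 0.339 0.   ]
[[ 0.01  0.99 -0.16]
 [-1.    0.01  0.01]
 [ 0.01  0.16  0.99]]
```

View pics/t0c.png

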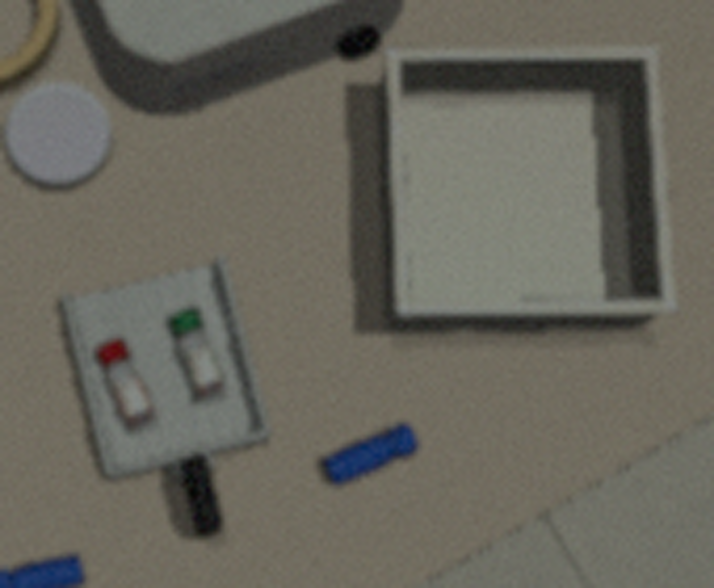

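The crop shows the tray corners at about (62,298), (220,262), (265,437) and (105,478). The handle top runs from (195,458) to (208,533). The bin rim corners are (387,47), (657,47), (675,310) and (397,317).

```bash
cat >> h.py <<'E'
def plane(c,u,v,h):
    K=c['mtx']; d=np.array([(u-K[0,2])/K[0,0],(v-K[1,2])/K[1,1]]); s=d.copy()
    for _ in range(20): s=d/(1+c['k1']*(s@s))
    r=R.from_quat(c['rotation']).apply([s[0],-s[1],-1]); return c['eye']+r*(h-c['eye'][2])/r[2]
E
python3 - <<'E'
from h import *
c=dict(np.load('t0.npz'))
def f(n,P,h):
    q=np.array([plane(c,220+x/4.2,100+y/4.2,h)[:2] for x,y in P]); print(n,q.round(4).tolist(),q.mean(0).round(4)); return q
q=f('tray',[(62,298),(220,262),(265,437),(105,478)],.022)
d=(q[0]+q[1]-q[2]-q[3])/2; print(np.linalg.norm(d),np.degrees(np.arctan2(d[1],d[0])),np.linalg.norm(q[0]-q[1]))
q=f('handle',[(195,460),(208,533)],.056); d=q[0]-q[1]; print(np.linalg.norm(d),np.degrees(np.arctan2(d[1],d[0])))
q=f('bin',[(387,47),(657,47),(675,310),(397,317)],.065)
for i in range(4): d=q[i]-q[i-1]; print(np.linalg.norm(d),np.degrees(np.arctan2(d[1],d[0])))
s=ctrl.read_state(); print(R.from_quat(s['eef_rot']).as_matrix().round(4),s['tcp_pos'],s['qpos'])
E
```

```text
tray [[0.5231, 0.2584], [0.5455, 0.1669], [0.4431, 0.141], [0.4186, 0.2321]] [0.4826 0.1996]
0.10671649488121296 14.16311316027526 0.09421454021861445
handle [[0.4252, 0.1822], [0.3852, 0.175]] [0.4052 0.1786]
0.040692976378247876 10.30375246617295
bin [[0.6618, 0.0743], [0.6643, -0.0806], [0.5106, -0.0838], [0.5048, 0.0712]] [ 0.5854 -0.0047]
0.15700748887577357 1.111723114484354
0.15485902095456908 -89.08000119951781
0.15366900339771897 -178.77780281057085
0.1551800843551612 92.15319831792897
[[-9.739e-01  2.268e-01 -5.000e-04]
 [ 2.268e-01  9.739e-01 -1.500e-03]
 [ 1.000e-04 -1.600e-03 -1.000e+00]] [0.13588293 0.58382814 0.1799234 ] [ 1.25660939e+00  1.31048559e-01  1.48915426e+00 -7.22328224e-06
  1.52300794e+00 -8.54137178e-02]
```

{"op": "arm_command", "data": {
  "moves": [
    [-0.6,-0.55,0,0,0,-0.6,93],
    [-0.6,-0.55,0,0,0,-0.6,93],
    [-0.6,-0.55,0,0,0,-0.6,93],
    [-0.6,-0.55,0,0,0,-0.6,93],
    [-0.6,-0.55,0,0,0,-0.6,93],
    [-0.6,-0.55,0,0,0,-0.6,93],
    [-0.6,-0.55,0,0,0,-0.6,93],
    [-0.6,-0.55,0,0,0,-0.6,93],
    [-0.6,-0.55,0,0,0,-0.6,93]
  ]
}}

```text
clock: 0.85
tcp_pos: [0.2739, 0.3829, 0.1807]
eef_rot: [-0.12, 0.993, 0.0, -0.0]
wrist_force: [0.3, 1.2, 0.4]
finger_gap: 0.0929
gripper_force: 0.0
```

```bash
cat >> h.py <<'E'
def togo(p,yaw=None):
    s=ctrl.read_state(); r=R.from_quat(s['eef_rot']); m=r.as_matrix()
    print('t',s['clock'],'tcp',s['tcp_pos'].round(4),'gap',round(s['finger_gap'],4),'q',np.round(s['qpos'],2),'yAng',np.degrees(np.arctan2(m[1,1],m[0,1])).round(2),'z',m[:,2].round(3),'F',np.round(s['wrist_force'],1))
    print('shift units',(r.inv().apply(np.array(p)-s['tcp_pos'])/.3).round(3))
E
python3 -c "
from h import *
togo([.409,.181,.16])"
```

```text
t 0.85 tcp [0.2739 0.3829 0.1807] gap 0.0929 q [ 0.84 -0.23  1.83  0.    1.53 -0.97] yAng 103.83 z [-0.  0. -1.] F [0.3 1.2 0.4]
shift units [-0.277 -0.761  0.069]
```

{"op": "arm_command", "data": {
  "moves": [
    [-0.277,-0.761,0.07,0,0,0,93],
    [-0.277,-0.761,0.07,0,0,0,93],
    [-0.277,-0.761,0.07,0,0,0,93],
    [-0.277,-0.761,0.07,0,0,0,93],
    [-0.277,-0.761,0.07,0,0,0,93],
    [-0.277,-0.761,0.07,0,0,0,93],
    [-0.277,-0.761,0.07,0,0,0,93],
    [-0.277,-0.761,0.07,0,0,0,93],
    [-0.277,-0.761,0.07,0,0,0,93],
    [-0.277,-0.761,0.07,0,0,0,93]
  ]
}}

```text
clock: 1.68
tcp_pos: [0.4088, 0.1828, 0.1598]
eef_rot: [-0.122, 0.993, 0.0, -0.0]
wrist_force: [0.1, 0.5, 0.3]
finger_gap: 0.0932
gripper_force: 0.0
```

```bash
python3 -c "
from h import *
shot('wrist','w0');togo([.409,.181,.16])"
```

```text
t 1.7333 tcp [0.4088 0.1829 0.1599] gap 0.0928 q [ 0.31 -0.28  1.92  0.    1.51 -1.51] yAng 104.05 z [-0.  0. -1.] F [-0.5  0.4  0.5]
shift units [ 0.001 -0.006 -0.   ]
```

View pics/w0.png

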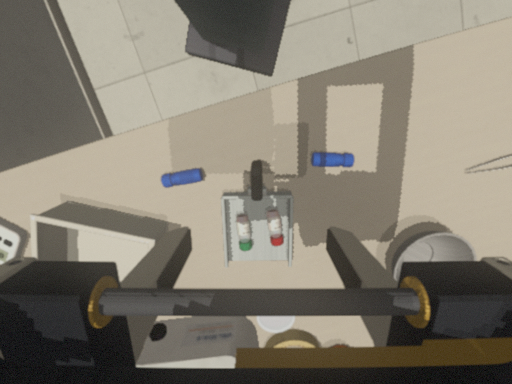

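The wrist view shows the handle top from (257,162) to (257,198) and the tray square to the picture, between (221,194) and (292,193). Both blue look-alikes are clear of the fingers.

```bash
python3 -c "
from h import *
c=dict(np.load('w0.npz'))
a=plane(c,257,163,.056);b=plane(c,257,198,.056)
print(a,b,(a+b)/2,np.degrees(np.arctan2(*(b-a)[1::-1])),world(c,257,180))
a=plane(c,221.5,194,.022);b=plane(c,292,193,.022);print(a,b,np.degrees(np.arctan2(*(b-a)[1::-1])))
togo([.409,.181,.014])"
```

```text
[0.38212303 0.17347198 0.056     ] [0.42358355 0.18376174 0.056     ] [0.40285329 0.17861686 0.056     ] 13.93817227928302 [0.40212837 0.17843146 0.05485352]
[0.44013743 0.13872465 0.022     ] [0.41592114 0.22992598 0.022     ] 104.87036699064842
t 1.7333 tcp [0.4088 0.1829 0.1599] gap 0.0928 q [ 0.31 -0.28  1.92  0.    1.51 -1.51] yAng 104.05 z [-0.  0. -1.] F [-0.5  0.4  0.5]
shift units [ 0.001 -0.006  0.486]
```

{"op": "arm_command", "data": {
  "moves": [
    [0,-0.01,0.1,0,0,0,93],
    [0,-0.01,0.2,0,0,0,93],
    [0,-0.01,0.3,0,0,0,93],
    [0,-0.01,0.38,0,0,0,93],
    [0,-0.01,0.43,0,0,0,93],
    [0,-0.01,0.46,0,0,0,93],
    [0,-0.01,0.48,0,0,0,93],
    [0,-0.01,0.48,0,0,0,93],
    [0,-0.01,0.48,0,0,0,50],
    [0,-0.01,0.48,0,0,0,30],
    [0,-0.01,0.48,0,0,0,20],
    [0,-0.01,0.48,0,0,0,16]
  ]
}}

```text
clock: 2.73
tcp_pos: [0.411, 0.1785, 0.0168]
eef_rot: [-0.121, 0.993, 0.0, 0.001]
wrist_force: [0.1, -0.8, -0.3]
finger_gap: 0.0708
gripper_force: 0.0
```

{"op": "arm_command", "data": {
  "moves": [
    [0,0,0,0,0,0,10],
    [0,0,0,0,0,0,5],
    [0,0,0,0,0,0,0],
    [0,0,0,0,0,0,0],
    [0,0,0,0,0,0,0],
    [0,0,0,0,0,0,0],
    [0,0,0,0,0,0,0],
    [0,0,0,0,0,0,0]
  ]
}}

```text
clock: 3.4
tcp_pos: [0.4101, 0.1783, 0.0158]
eef_rot: [-0.121, 0.993, 0.0, -0.0]
wrist_force: [-0.5, 0.9, 0.6]
finger_gap: 0.0176
gripper_force: 0.3
```

{"op": "arm_command", "data": {
  "moves": [
    [0,0,0,0,0,0,0],
    [0,0,0,0,0,0,0],
    [0,0,0,0,0,0,0],
    [0,0,-0.01,0,0,0,0],
    [0,0,-0.03,0,0,0,0],
    [0,0,-0.06,0,0,0,0],
    [0,0,-0.1,0,0,0,0],
    [0,0,-0.14,0,0,0,0],
    [0,0,-0.17,0,0,0,0],
    [0,0,-0.19,0,0,0,0],
    [0,0,-0.2,0,0,0,0],
    [0,0,-0.2,0,0,0,0]
  ]
}}

```text
clock: 4.4
tcp_pos: [0.4107, 0.1784, 0.0767]
eef_rot: [-0.121, 0.993, 0.0, 0.001]
wrist_force: [-0.4, 0.1, -1.6]
finger_gap: 0.0129
gripper_force: 29.9
```

```bash
python3 -c "
from h import *
c=shot('wrist','w1');cv2.imwrite('pics/w1c.png',c['image'][130:290,170:350,::-1].repeat(3,0).repeat(3,1));togo([.41,.18,.2])
print([world(c,u,v).round(3).tolist() for u,v in [(230,210),(285,210),(285,262),(230,262),(257,250)]])"
```

```text
t 4.45 tcp [0.4103 0.1783 0.076 ] gap 0.013 q [ 0.3  -0.22  2.02 -0.    1.34 -1.52] yAng 103.89 z [ 0.  0. -1.] F [-0.3  0.3 -2.6]
shift units [-0.001  0.006 -0.413]
[[0.439, 0.151, -0.001], [0.424, 0.211, -0.002], [0.373, 0.177, 0.203], [0.378, 0.16, 0.203], [0.418, 0.178, 0.115]]
```

View pics/w1c.png

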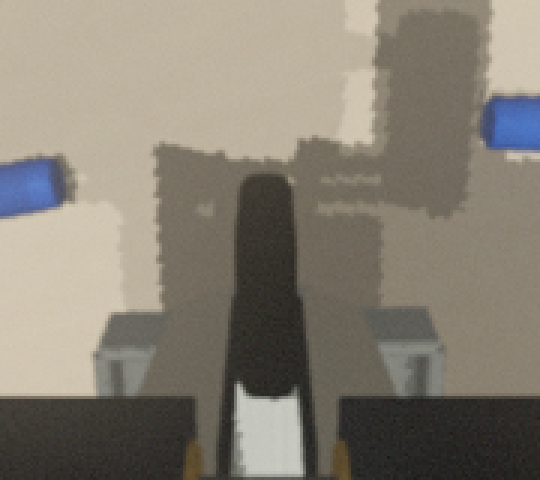

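{"op": "arm_command", "data": {
  "moves": [
    [0,0,-0.03,0,0,0,0],
    [0,0,-0.09,0,0,0,0],
    [0,0,-0.15,0,0,0,0],
    [0,0,-0.18,0,0,0,0],
    [0.004,-0.02,-0.18,0,0,0.01,0],
    [0.013,-0.06,-0.18,0,0,0.03,0],
    [0.026,-0.12,-0.18,0,0,0.06,0],
    [0.044,-0.2,-0.18,0,0,0.1,0],
    [0.061,-0.28,-0.18,0,0,0.14,0],
    [0.079,-0.36,-0.18,0,0,0.18,0],
    [0.096,-0.44,-0.18,0,0,0.22,0],
    [0.11,-0.5,-0.18,0,0,0.25,0]
  ]
}}

```text
clock: 5.45
tcp_pos: [0.4132, 0.0227, 0.1286]
eef_rot: [-0.022, 1.0, -0.0, -0.001]
wrist_force: [-0.9, -0.0, -1.2]
finger_gap: 0.0129
gripper_force: 29.9
```

```bash
python3 -c "
from h import *
togo([.415,-.005,.13])"
```

```text
t 5.45 tcp [0.4132 0.0227 0.1286] gap 0.0129 q [-0.07 -0.37  2.04 -0.    1.47 -1.68] yAng 92.49 z [-0.002 -0.    -1.   ] F [-0.9 -0.  -1.2]
shift units [-0.002 -0.093 -0.005]
```

{"op": "arm_command", "data": {
  "moves": [
    [0,-0.05,0,0,0,0.02,0],
    [0,-0.08,0,0,0,0.03,0],
    [0,-0.093,0,0,0,0.03,0],
    [0,-0.093,0,0,0,0.03,0],
    [0,-0.093,0,0,0,0.03,0]
  ]
}}

```text
clock: 5.87
tcp_pos: [0.4152, -0.0028, 0.1295]
eef_rot: [-0.011, 1.0, 0.0, -0.0]
wrist_force: [-0.2, 0.2, -1.4]
finger_gap: 0.0129
gripper_force: 29.9
```

```bash
python3 -c "
from h import *
a=shot('top','t1');b=shot('scene','s1')
f=lambda c,x,y:cv2.resize(c['image'][y:y+150,x:x+150,::-1],(400,400),interpolation=2)
cv2.imwrite('pics/m1.png',np.hstack([f(a,250,80),f(b,280,110)]))
togo([.415,-.005,.13])"
```

```text
t 5.9667 tcp [ 0.4153 -0.0024  0.1296] gap 0.0128 q [-0.13 -0.37  2.04  0.    1.47 -1.72] yAng 91.35 z [-0.  0. -1.] F [-0.8 -0.1 -2.4]
shift units [ 0.001 -0.009 -0.001]
```

View pics/m1.png

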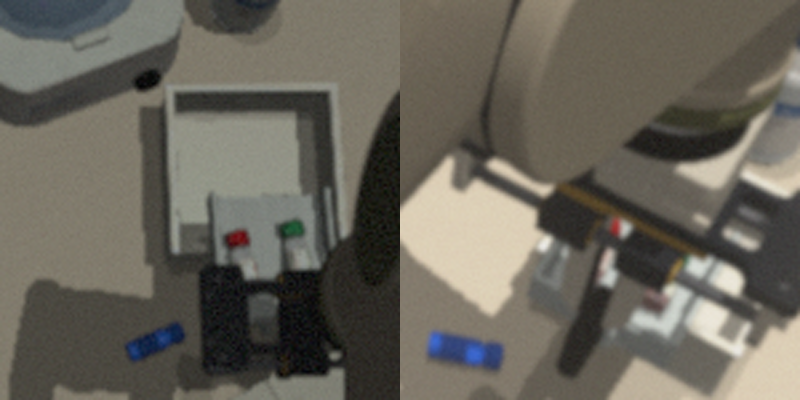

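The tray still carries both vials and its pour edge is over the bin, at crop pixels (213,195) to (312,195). I'll check its offset and tilt from the depth data.

```bash
python3 -c "
from h import *
c=dict(np.load('t1.npz'));g=lambda x,y:(250+x/2.667,80+y/2.667)
for p in [(213,197),(330,190),(262,205),(262,225),(262,245),(225,220),(310,215)]: print(p,world(c,*g(*p)).round(4), plane(c,*g(*p),.117).round(4))
for p in [(170,88),(335,88),(172,252)]: print(plane(c,*g(*p),.065).round(4))
"
```

```text
(213, 197) [0.5391 0.0477 0.1307] [0.5429 0.0449 0.117 ]
(330, 190) [ 0.5691 -0.0745  0.0499] [ 0.5502 -0.0531  0.117 ]
(262, 205) [0.5382 0.0027 0.1109] [0.5366 0.0043 0.117 ]
(262, 225) [0.5204 0.0039 0.1136] [0.5196 0.0048 0.117 ]
(262, 245) [0.5035 0.0043 0.1131] [0.5026 0.0053 0.117 ]
(225, 220) [0.5244 0.0345 0.1131] [0.5234 0.0354 0.117 ]
(310, 215) [ 0.5299 -0.037   0.1119] [ 0.5286 -0.0355  0.117 ]
[0.6573 0.0705 0.065 ]
[ 0.6597 -0.0784  0.065 ]
[0.5072 0.0713 0.065 ]
```

{"op": "arm_command", "data": {
  "moves": [
    [-0.005,-0.004,-0.02,0,0.089,0,0],
    [-0.011,-0.008,-0.031,0,0.178,0,0],
    [-0.02,-0.008,-0.036,0,0.267,0,0],
    [-0.03,-0.008,-0.039,0,0.356,0,0],
    [-0.043,-0.008,-0.049,0,0.444,0,0],
    [-0.058,-0.008,-0.06,0,0.533,0,0],
    [-0.058,-0.008,-0.06,0,0.533,0,0]
  ]
}}

```text
clock: 6.55
tcp_pos: [0.4331, -0.0043, 0.1447]
eef_rot: [-0.012, 0.977, -0.002, -0.212]
wrist_force: [0.2, -0.9, -3.2]
finger_gap: 0.0129
gripper_force: 29.9
```

```bash
python3 -c "
from h import *
togo([.48,-.005,.17])
s=ctrl.read_state();r=R.from_quat(s['eef_rot'])
for t in (30,36,42,48,54,60,64):
  a=np.radians(t);ez=np.interp(t,[24,54],[.08,.06]);T=[.545-.13*np.cos(a)+.016*np.sin(a),-.004,ez+.13*np.sin(a)+.016*np.cos(a)]
  print(t,np.round(T,4),(r.inv().apply(T-s['tcp_pos'])/.3).round(3),round((t-24)/45,3))
"
```

```text
t 6.55 tcp [ 0.4331 -0.0043  0.1447] gap 0.0129 q [-0.09  0.19  1.56 -0.05  1.82 -1.68] yAng 91.38 z [-0.415 -0.009 -0.91 ] F [ 0.2 -0.9 -3.2]
shift units [-0.107 -0.006 -0.142]
30 [ 0.4404 -0.004   0.1549] [-0.008  0.    -0.041] 0.133
36 [ 0.4492 -0.004   0.1614] [-0.026 -0.    -0.073] 0.267
42 [ 0.4591 -0.004   0.1669] [-0.048 -0.001 -0.103] 0.4
48 [ 0.4699 -0.004   0.1713] [-0.075 -0.002 -0.132] 0.533
54 [ 0.4815 -0.004   0.1746] [-0.106 -0.003 -0.158] 0.667
60 [ 0.4939 -0.004   0.1806] [-0.135 -0.004 -0.193] 0.8
64 [ 0.5024 -0.004   0.1839] [-0.156 -0.005 -0.215] 0.889
```

{"op": "arm_command", "data": {
  "moves": [
    [-0.004,0,-0.02,0,0.067,0,0],
    [-0.008,0,-0.041,0,0.133,0,0],
    [-0.017,0,-0.057,0,0.2,0,0],
    [-0.026,0,-0.073,0,0.267,0,0],
    [-0.037,0,-0.088,0,0.333,0,0],
    [-0.048,0,-0.103,0,0.4,0,0],
    [-0.062,0,-0.118,0,0.467,0,0],
    [-0.075,0,-0.132,0,0.533,0,0],
    [-0.09,0,-0.145,0,0.6,0,0],
    [-0.106,0,-0.158,0,0.667,0,0],
    [-0.106,0,-0.158,0,0.667,0,0],
    [-0.106,0,-0.158,0,0.667,0,0]
  ]
}}

```text
clock: 7.55
tcp_pos: [0.481, -0.0035, 0.1765]
eef_rot: [-0.011, 0.891, -0.005, -0.454]
wrist_force: [0.7, 0.4, -1.3]
finger_gap: 0.0131
gripper_force: 29.9
```

```bash
python3 -c "
from h import *
a=shot('top','t2');b=shot('wrist','w2')
cv2.imwrite('pics/m2.png',np.hstack([cv2.resize(a['image'][80:230,250:400,::-1],(384,384),interpolation=2),cv2.resize(b['image'][:,:,::-1],(416,384))]))
togo([.48,-.005,.17])"
```

```text
t 7.65 tcp [ 0.4814 -0.0038  0.1789] gap 0.0129 q [-0.06  0.84  0.87 -0.09  2.36 -1.69] yAng 91.33 z [-0.807 -0.019 -0.591] F [ 1.2 -0.2 -1.2]
shift units [-0.021 -0.004  0.021]
```

View pics/m2.png

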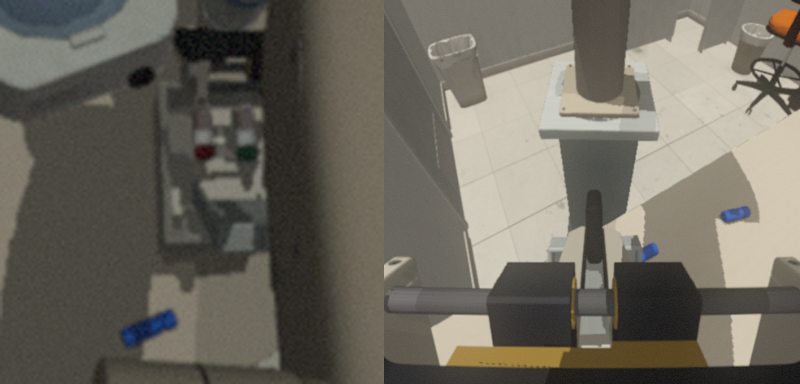

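Both vials are in the bin, at crop pixels (204,135) and (245,135), and the tray is empty. I'll check their heights, then raise the tray.

```bash
python3 -c "
from h import *
c=dict(np.load('t2.npz'));g=lambda x,y:(250+x/2.56,80+y/2.56)
for p in [(203,112),(204,130),(204,153),(245,112),(245,130),(245,153),(230,185)]: print(p,world(c,*g(*p)).round(3))
s=ctrl.read_state();r=R.from_quat(s['eef_rot'])
for T in ([.4814,-.004,.23],[.44,-.004,.25]): print((r.inv().apply(T-s['tcp_pos'])/.3).round(3))
"
```

```text
(203, 112) [0.646 0.025 0.023]
(204, 130) [0.627 0.025 0.024]
(204, 153) [0.605 0.025 0.022]
(245, 112) [ 0.647 -0.016  0.022]
(245, 130) [ 0.629 -0.015  0.022]
(245, 153) [ 0.606 -0.015  0.021]
(230, 185) [ 0.578 -0.003  0.005]
[ 0.137 -0.001 -0.101]
[ 0.273  0.002 -0.029]
```

{"op": "arm_command", "data": {
  "moves": [
    [0.04,0,-0.03,0,0,0,0],
    [0.09,0,-0.07,0,0,0,0],
    [0.137,0,-0.1,0,0,0,0],
    [0.17,0,-0.085,0,-0.1,0,0],
    [0.2,0,-0.065,0,-0.2,0,0],
    [0.23,0,-0.05,0,-0.3,0,0],
    [0.26,0,-0.035,0,-0.4,0,0],
    [0.273,0,-0.03,0,-0.5,0,0],
    [0.273,0,-0.03,0,-0.6,0,0],
    [0.273,0,-0.03,0,-0.7,0,0],
    [0.273,0,-0.03,0,-0.7,0,0]
  ]
}}

```text
clock: 8.57
tcp_pos: [0.4402, -0.005, 0.2547]
eef_rot: [-0.011, 0.982, -0.003, -0.189]
wrist_force: [-1.1, 0.0, -0.1]
finger_gap: 0.0128
gripper_force: 29.9
```

```bash
python3 -c "
from h import *
togo([.40,-.004,.22])
s=ctrl.read_state();m=R.from_quat(s['eef_rot'])
G=R.from_matrix(np.array([[-np.cos(.227),-np.sin(.227),0],[-np.sin(.227),np.cos(.227),0],[0,0,-1]]).T if 0 else np.column_stack([[-np.cos(.227),-np.sin(.227),0],[-np.sin(.227),np.cos(.227),0],[0,0,-1]]))
print('rotvec units to yaw13',np.degrees((m.inv()*G).as_rotvec())/45)
print((m.inv().apply(np.array([.41,.09,.2])-s['tcp_pos'])/.3).round(3))"
```

```text
t 8.5667 tcp [ 0.4402 -0.005   0.2547] gap 0.0128 q [-0.09  0.1   1.44 -0.05  1.98 -1.69] yAng 91.29 z [-0.371 -0.009 -0.929] F [-1.1  0.  -0.1]
shift units [0.081 0.006 0.157]
rotvec units to yaw13 [ 0.04804011 -0.48210442 -0.25746256]
[0.019 0.319 0.204]
```

{"op": "arm_command", "data": {
  "moves": [
    [0.003,0.04,0.03,0.006,-0.06,-0.032,0],
    [0.005,0.08,0.05,0.012,-0.12,-0.064,0],
    [0.007,0.12,0.076,0.018,-0.18,-0.096,0],
    [0.01,0.16,0.1,0.024,-0.24,-0.128,0],
    [0.012,0.2,0.127,0.03,-0.3,-0.16,0],
    [0.014,0.24,0.15,0.036,-0.36,-0.193,0],
    [0.016,0.28,0.178,0.042,-0.42,-0.225,0],
    [0.019,0.319,0.204,0.048,-0.482,-0.257,0],
    [0.019,0.319,0.204,0.048,-0.482,-0.257,0],
    [0.019,0.319,0.204,0.048,-0.482,-0.257,0]
  ]
}}

```text
clock: 9.4
tcp_pos: [0.4087, 0.0901, 0.1963]
eef_rot: [-0.113, 0.994, 0.001, -0.007]
wrist_force: [-0.6, 0.3, -1.2]
finger_gap: 0.0131
gripper_force: 29.9
```

```bash
python3 -c "
from h import *
togo([.41,.178,.06])"
```

```text
t 9.4 tcp [0.4087 0.0901 0.1963] gap 0.0131 q [ 0.09 -0.37  1.92  0.    1.6  -1.71] yAng 103.03 z [-0.013  0.    -1.   ] F [-0.6  0.3 -1.2]
shift units [-0.076  0.283  0.454]
```

{"op": "arm_command", "data": {
  "moves": [
    [-0.013,0.05,0,0,0,0,0],
    [-0.03,0.12,0.04,0,0,0,0],
    [-0.05,0.19,0.12,0,0,0,0],
    [-0.065,0.25,0.2,0,0,0,0],
    [-0.076,0.283,0.28,0,0,0,0],
    [-0.076,0.283,0.36,0,0,0,0],
    [-0.076,0.283,0.42,0,0,0,0],
    [-0.076,0.283,0.45,0,0,0,0],
    [-0.076,0.283,0.454,0,0,0,0],
    [-0.076,0.283,0.454,0,0,0,0]
  ]
}}

```text
clock: 10.23
tcp_pos: [0.4114, 0.1776, 0.0597]
eef_rot: [-0.113, 0.994, 0.001, -0.007]
wrist_force: [0.7, 0.7, -0.0]
finger_gap: 0.0129
gripper_force: 29.9
```

```bash
python3 -c "
from h import *
togo([.41,.178,.018])
c=shot('top','t3')
q=np.array([world(c,u,v) for u in range(245,282,4) for v in range(160,190,3)]); q=q[(q[:,2]>.02)&(q[:,2]<.062)]
A=np.c_[q[:,:2]-q[:,:2].mean(0),np.ones(len(q))]; 
k=np.abs(q[:,2]-np.median(q[:,2]))<.012
print(k.sum(),np.linalg.lstsq(A[k],q[k,2],rcond=None)[0])
print(q.round(3)[::6].tolist())"
```

```text
t 10.2333 tcp [0.4114 0.1776 0.0597] gap 0.0129 q [ 0.29 -0.18  2.02  0.    1.32 -1.51] yAng 102.93 z [-0.014  0.    -1.   ] F [ 0.7  0.7 -0. ]
shift units [0.002 0.002 0.139]
0 [0. 0. 0.]
[]<string>:6: RuntimeWarning: Mean of empty slice.
  ret = um.true_divide(
  return _methods._mean(a, axis=axis, dtype=dtype,
  ret = ret.dtype.type(ret / rcount)
```

{"op": "arm_command", "data": {
  "moves": [
    [0,0,0.03,0,-0.018,0,0],
    [0,0,0.06,0,-0.018,0,0],
    [0,0,0.09,0,-0.018,0,0],
    [0,0,0.115,0,-0.018,0,0],
    [0,0,0.13,0,-0.018,0,0],
    [0,0,0.138,0,-0.018,0,0],
    [0,0,0.142,0,-0.018,0,0],
    [0,0,0.142,0,-0.018,0,0],
    [0,0,0.142,0,-0.018,0,0]
  ]
}}

```text
clock: 11.03
tcp_pos: [0.4106, 0.1781, 0.0169]
eef_rot: [-0.113, 0.994, 0.002, 0.001]
wrist_force: [0.9, 0.0, -2.7]
finger_gap: 0.0127
gripper_force: 29.9
```

```bash
python3 -c "
from h import *
togo([.41,.178,.016])"
```

```text
t 11.0333 tcp [0.4106 0.1781 0.0169] gap 0.0127 q [ 0.29 -0.15  2.07  0.    1.21 -1.51] yAng 102.99 z [ 0.001  0.004 -1.   ] F [ 0.9  0.  -2.7]
shift units [0.002 0.    0.003]
```

Within 1 mm of the worktop. I'll ease down slightly, open and retreat.

{"op": "arm_command", "data": {
  "moves": [
    [0,0,0.003,0,0,0,0],
    [0,0,0.003,0,0,0,0],
    [0,0,0.003,0,0,0,12],
    [0,0,0.003,0,0,0,20],
    [0,0,0.003,0,0,0,35],
    [0,0,0.003,0,0,0,60],
    [0,0,0.003,0,0,0,75],
    [0,0,0.003,0,0,0,75],
    [0,0,0.003,0,0,0,75],
    [0,0,0.003,0,0,0,75],
    [0,0,0.003,0,0,0,75],
    [0,0,0.003,0,0,0,75]
  ]
}}

```text
clock: 12.03
tcp_pos: [0.4103, 0.178, 0.0157]
eef_rot: [-0.113, 0.994, 0.002, 0.001]
wrist_force: [0.7, -0.7, -0.0]
finger_gap: 0.0686
gripper_force: 0.0
```

{"op": "arm_command", "data": {
  "moves": [
    [0,0,-0.02,0,0,0,75],
    [0,0,-0.08,0,0,0,75],
    [0,0,-0.16,0,0,0,75],
    [0,0,-0.26,0,0,0,75],
    [0,0,-0.36,0,0,0,75],
    [0,0,-0.46,0,0,0,75],
    [0,0,-0.5,0,0,0,75],
    [0,0,-0.5,0,0,0,75],
    [0,0,-0.5,0,0,0,75]
  ]
}}

```text
clock: 12.78
tcp_pos: [0.4105, 0.1775, 0.1658]
eef_rot: [-0.113, 0.994, 0.002, 0.001]
wrist_force: [-0.2, -0.3, -0.3]
finger_gap: 0.0748
gripper_force: 0.0
```

```bash
python3 -c "
from h import *
a=shot('top','t4');b=shot('wrist','w4')
cv2.imwrite('pics/m4.png',np.hstack([cv2.resize(a['image'][90:240,230:400,::-1],(430,380),interpolation=2),cv2.resize(b['image'][:,:,::-1],(370,380))]))
togo([.41,.178,.016])
for p in [(235,212),(275,212),(240,240),(275,240),(257,225)]: print(world(b,*p).round(3))"
```

```text
t 12.8833 tcp [0.4091 0.1771 0.1638] gap 0.0751 q [ 0.29 -0.29  1.92  0.    1.52 -1.51] yAng 102.98 z [-0.002  0.003 -1.   ] F [0.7 0.9 0. ]
shift units [-0.004  0.     0.493]
[0.471 0.156 0.002]
[0.458 0.213 0.001]
[0.513 0.172 0.002]
[0.501 0.224 0.003]
[0.484 0.192 0.002]
```

View pics/m4.png

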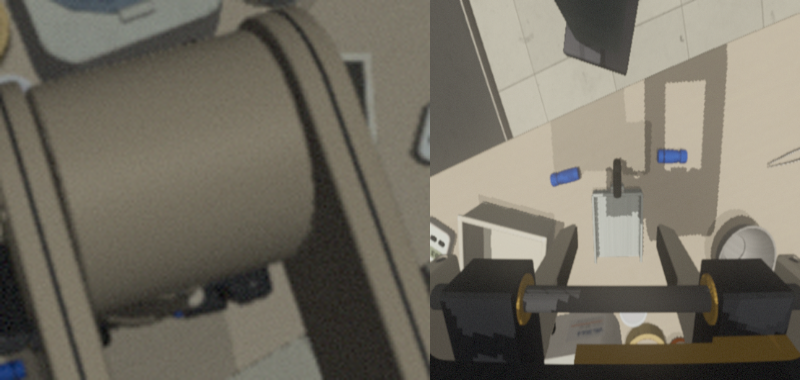

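The wrist view shows the empty tray flat on the worktop at about (617,225), with its floor at about 2–3 mm. The gripper is clear of it. The vials were already at rest in the bin, so I'm handing in.

```bash
python3 -c "
from h import *
print(ctrl.close_job())"
```

```text
the job is handed in; nothing more can be done
None
```

I tipped both vials into the square bin, set the empty tray back flat on the worktop, and handed the job in at about 13 s on the robot's clock; no verdict came back.

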